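Clamp the band-saw tensioner and hold its sprung rod at the mark

ROBOT

A 6-joint arm with a two-finger parallel gripper is mounted at the origin on the work surface. World frame = base frame: x ahead of the robot, y to its left, z up, the work surface at z = 0. Lengths are in mm, angles in degrees, forces in N, time in s.
With the tool pointing down it reaches from about 350 to 875 mm from the base axis. Payload 4.2 kg.
Tool frame: the origin (TCP) lies at the very end of the fingers, on their centre line; the grasp point (between the pads) lies robot.grip_point_offset behind it (robot.grip_point_offset is the distance from the TCP to the grasp point, in mm); z points along the fingers, y is the line along which they close (so a half turn about z gives the same grasp; the last joint's range is limited). The gripper opens to 87 mm and grips with 3 to 60 N. Pads are 19 mm wide; open, the fingers measure 117 mm over their backs; the gripper's body (75 mm by 190 mm) begins 51 mm behind the grasp point.
Start: joints at [80.248, 22.042, 0.453, 0, -68.411, -14.817], TCP at [259.829, 568.408, 194.85] pointing down, gripper open.
Joint ranges: [-179.83, 179.83], [-69.29, 118.12], [-61.27, 80.66], [-181.25, 117.63], [-171.15, -9.14], [-177.46, 177.46]. Speed limits (degrees/s): [159.86, 159.86, 180, 180, 180, 180].

INTERFACE

Orientations are given as a 3x3 rotation matrix whose columns are the frame's x, y, z axes.
In Python, from cell import robot gives the robot as it stands.
- The arm moves only by the tool send_rows, never from a script. Its argument "targets" is text: rows parted by semicolons, each of 4 numbers parted by spaces: the shift along the tool's x, y, z in cm, then the turn about the tool's z in rad. A call has 1 to 5 rows; each row is the pose to reach, as a shift and turn from the pose commanded when the call began, along the tool's axes at that moment; what a row does not reach only later rows make up. A row lasts 1/12 s, in which the tool goes at most 41.7 mm and 7.16 degrees, less where a joint would pass 70% of its speed; a pose out of reach is approached as far as the arm can. A call with a gripper value outside its range is refused whole. "fingers" is the opening, from 0 (shut) to 1 (fully open), set as the call begins (left out, the last holds). The fingers move at their own pace and stop on an object; "force" is the grip in N (left out, the last holds). Time passes only in rows, so rows that repeat a pose let the fingers close. It gives the time, the measured TCP pose, the force, the opening and the grip force at its end, in the units of the state.
- robot.state(): the state, without advancing time (a new reading comes with each control period).
- robot.snapshot(name): name is "side" or "top"; returns a dict with "frame" (420x560x3 uint8, blue, green, red), "camera_matrix" (3x3 intrinsics, pixels), "distortion" ([k1, k2, p1, p2, k3] as OpenCV has them; the pictures are not rectified), "position" and "attitude" of the camera in the world. Camera axes: x right, y down, z forward; pixel columns grow to the right and rows downward; lengths in mm; the calibration is good to about 2 mm. A picture is of the moment at which its call begins. There is no depth.
- robot.close_job(): hands the job in; it is judged then, once.
Trained networks look in a picture, given as the dict that the camera call returned (one of the last four; its "shot" number tells which), for a name from the list of things; names that differ only in an ending like _2 or _b are one class to them, and where a whole thing is asked for, a point or a joint stands for the part that bears it (a point fixed in the world has none). Each returns a list of dicts, best first, with "conf" (0 to 1); they miss things now and then, are a little off and sometimes report something else, mostly with a low value. They report only what shows in the picture. A call takes as long as a camera call. They do not tell look-alikes from the thing itself.
- robot.boxes_of(picture, target): "xy" ([column, row] in pixels, amid what is visible of it).
The state is a dict: "time": time; "q": joint angles; "joint_vel": joint speeds; "joint_efforts": joint torques, N m; "ee_pos": TCP position; "ee_rot": TCP orientation; "wrist_force": force on the tool from outside, world axes, zero at the start; "torque": the same for the moment, N m; "grip_width": finger opening in mm; "grip_force": force on a finger pad.
Only numpy, scipy, OpenCV 4.12 (cv2) and the standard library are available. Lean on these libraries where they do the work, as an engineer would, in place of code of your own. Each camera call takes 0.05 s, during which the arm holds its last target. There are 200 camera calls.

TASK

The meat band saw's spring tensioner lies loose between the jaws of the machine vise: turn the vise's crank clockwise until the jaw has the square housing clamped good and tight, and leave it so. Then take the waisted pull knob on the end of the tensioner's rod, draw the rod straight out against its inner spring until the whole orange band just stands clear of the brass mouth, and finish still holding it there, steady in the gripper, so that I can slip the lock clip on. The housing must not be dragged out of its place along the jaws, and everything else on the bench stays where it lies.

Things in the scene. Friction and masses are not known exactly. Their poses are not given: they have to be found in the camera images.
- vise: Blue machine vise on a round swivel base, fixed to the bench. Origin: on the bench top, under the middle of the clamping place; x axis along the screw, from the crank (-x end, towards the robot) to the fixed jaw (+x), y along the jaws, z up. Jaws 80 mm wide, tops at z 142 mm, slideways under the workpiece at z 110, fixed jaw's face at x 16, front plate to x -99, crank's hub and arm to x -123 mm
- jaw_face (a point): middle of the moving jaw's clamping face, 126.5 mm above the bench; the jaw moves along the vise's +x to close
- vise_jaw (a joint): travel of the moving jaw in m: 0 = jaws 44 mm apart, grows as it closes; the 32 mm housing is touched on both sides at about 0.012. It follows the crank: 12 mm a turn
- vise_crank (a joint): crank angle, rad: 0 = arm straight up, growing clockwise seen from the robot (right-handed about the vise's +x), which closes the jaw; range 0 to 8.3. Jaws meet the housing at about 6.3, arm near the top again; it is tight 0.1 to 0.5 rad further and, let go, springs back to about 6.4 and stays clamped. Takes about 4.5 N at the grip to turn, 8 to 15 N when tight
- crank_axis (a point): point on the crank's axis of rotation, 95 mm above the bench, level with the middle of the hand grip: 168 mm from the vise's origin towards its -x
- crank_grip (a point): middle of the crank's black hand grip: cylinder of diameter 20 mm, 68 mm long, along the vise's x axis, 45 mm off the crank's axis. It spins freely on its pin: hold it without turning the gripper and lead it round its circle, which lies in the vise's y-z plane (lowest point 50 mm above the bench) and does not shift as the jaw closes
- tensioner: the tensioner, about 0.85 kg: square aluminium spring housing 32 x 32 x 150 mm with a brass mouth bush (diameter 29 mm) at the rod's end and a lug at the other, loose on the slideways between the jaws. Origin: under the housing, on the slideways; y axis along the rod, outwards (the vise's +y); housing from y -85 to 65 mm, bush to 75 mm
- rod_mouth (a point): centre of the brass mouth's face, on the rod's axis, 16 mm above the slideways (126 mm above the bench)
- tensioner_rod (a joint): how far the rod is drawn out, m: 0 = home, stop at 0.072. The rod (diameter 12 mm) carries an orange band 8 mm wide: at 0.037 it begins to show at the mouth, at 0.045 the whole band stands just clear of it: that is the mark. The spring pulls home with 5.4 N at 0, 13.5 N at the mark
- pull_neck (a point): middle of the neck of the black pull knob on the rod's end, 126 mm above the bench: neck of diameter 16 mm, 29 mm long along the rod, between flanges of 28 mm (inner) and 30 mm (outer) diameter; it moves with the rod, 22.5 mm from the mouth's face when home
- lock_clip: U-shaped dark steel lock clip, 34 x 30 mm, 6 mm thick, lying flat beyond the rod's end; bystander, to be left alone
- grease_tin: round grease tin with a yellow label, diameter 68 mm, 55 mm tall, standing; bystander, to be left alone
- wrench: steel open-ended wrench lying flat; bystander, to be left alone
- screwdriver: screwdriver lying flat; bystander, to be left alone
- mincer_plate: perforated steel mincer plate, diameter 82 mm, 12 mm thick, lying flat; bystander, to be left alone
- mincer_ring: aluminium mincer ring nut, diameter 116 mm, 32 mm tall, standing flat; bystander, to be left alone
- spray_bottle: white spray bottle with a red head, diameter 76 mm, 212 mm tall, standing; bystander, to be left alone
Not all that is in view belongs to the job. Several things have the shape of the tensioner; the one meant has the colours described above.

How it is judged (in metres and radians):
On the way, in this order (a step that is already met when the one before it is completed fails the run):
1. the vise is cranked tight: its jaw presses on the housing with more than 40 N (contact force between vise_jaw and tensioner above 40 N), for 0.3 s.
2. with the vise tight and the knob gripped, the rod is drawn out to its mark (contact force between vise_jaw and tensioner above 40 N and contact force between the fingers and tensioner_rod above 4 N and value of joint tensioner_rod between 0.0415 and 0.05 m), for 0.2 s.
At the end, for the whole second after the job is handed in: The jaw still presses on the housing with more than 40 N; the housing lies level and square between the jaws on its slideways, within 12 mm of where it started; the fingers hold the pull knob (more than 4 N) with the rod at rest, drawn out between 41.5 and 50 mm (45 mm is the mark) (all of step 2 and velocity of joint tensioner_rod between -0.01 and 0.01 m/s and y of tensioner in the frame of vise between -0.022 and 0.02 m and distance of tensioner from where it was at the start of the episode below 0.012 m and angle between tensioner's own z axis and vertical below 0.06 rad and height (world z) of tensioner between 0.106 and 0.116 m and angle between the y axis of tensioner and the y axis of vise, either way round below 0.06 rad); the arm keeps its last pose, push and grip.
It fails at once if a bystander on the bench pushed more than 20 mm (distance of any of lock_clip, grease_tin, wrench, screwdriver, mincer_plate, mincer_ring, spray_bottle from where it was at the start of the episode above 0.02 m).
It also fails if it takes over 58 s, if anything falls off the work surface, if the arm or the gripper's body presses on something with over 40 N, if the wrist force passes 120 N, or if a joint passes its speed limit or range.

## Working session

There is one attempt and no reset: what is moved stays moved. The work goes in short steps, Python scripts to look and compute and a tool call to move; the robot and the scene stay as the last step left them, time stands still between calls to the robot, and variables do not carry over. Pictures are saved under pics/ and viewed, at most 13 in all, crops included, and the job is handed in when it is done.

Besides the shell and the picture viewer there is one more tool, called after "Request:" as name(argument=value, ...) on one line, values as JSON. send_rows: Moves the arm, as the interface text tells. Its arguments: {"type":"object","properties":{"targets":{"type":"string"},"fingers":{"type":"number"},"force":{"type":"number"}},"required":["targets"]}

```bash
ls; mkdir -p pics
python3 - <<'E'
from cell import robot
import cv2,json
print(robot.grip_point_offset); print(robot.state())
for n in ("side","top"):
    p=robot.snapshot(n); cv2.imwrite(f"pics/{n}0.png",p["frame"])
    print(n,p["shot"],p["camera_matrix"],p["distortion"],p["position"],p["attitude"])
    for t in ("vise","jaw_face","crank_grip","crank_axis","tensioner","rod_mouth","pull_neck","lock_clip"):
        try: print(t,[(d["xy"],round(d["conf"],2)) for d in robot.boxes_of(p,t)])
        except Exception as e: print(t,e)
E
```

```text
pics
18.700000000000003
{'time': 0.0, 'q': array([ 8.02498615e+01,  2.20917603e+01,  3.81365018e-01, -2.84956900e-02,
       -6.84084714e+01, -1.48162083e+01]), 'joint_vel': array([-0.06323057, -0.0075383 ,  0.01572821,  0.09542023, -0.07632779,
        0.0703856 ]), 'joint_efforts': array([-4.83746098e-04, -3.90658808e+01,  1.87399828e+01,  4.21967983e+00,
        1.09997785e-02, -1.94762442e-04]), 'ee_pos': array([259.56213368, 567.85596214, 193.7612144 ]), 'ee_rot': array([[ 9.09404189e-01, -4.15912694e-01, -8.07098289e-04],
       [-4.15913469e-01, -9.09402067e-01, -1.96628949e-03],
       [ 8.38279077e-05,  2.12383495e-03, -9.99997741e-01]]), 'wrist_force': array([0.273875  , 0.15859678, 0.01986478]), 'torque': array([ 0.01474941, -0.00557595, -0.01434482]), 'grip_force': 0.0, 'grip_width': 87.06049798634938}
side 1 [[431.11259466   0.         278.40593611]
 [  0.         431.11259466 209.81801991]
 [  0.           0.           1.        ]] [-0.07469619  0.          0.          0.          0.        ] [  826.97558144 -1015.80368755   961.73547748] [[ 0.96085094  0.16027422 -0.22
[... 630 characters left out ...]
        0.           1.        ]] [-0.00460953  0.          0.          0.          0.        ] [ 435.05642242  -18.73047565 1312.36604057] [[-0.02409576 -0.99840736  0.05101122]
 [-0.99970854  0.02398826 -0.0027187 ]
 [ 0.0014907  -0.05106186 -0.99869438]]
vise [([272.1, 185.2], 0.92)]
jaw_face [([272.1, 183.9], 0.81), ([128.9, 171.3], 0.48)]
crank_grip [([261.1, 219.7], 0.47)]
crank_axis [([267.6, 184.2], 0.72)]
tensioner [([342.4, 273.3], 0.85), ([269.3, 171.6], 0.67), ([211.8, 267.9], 0.55)]
rod_mouth [([269.8, 171.7], 0.8), ([210.1, 266.6], 0.73), ([347.5, 271.6], 0.71)]
pull_neck [([351.0, 244.5], 0.47), ([237.0, 167.5], 0.44), ([262.4, 220.2], 0.19)]
lock_clip [([233.8, 148.5], 0.55)]
```

Run:
```python
import cv2
a=cv2.imread("pics/top0.png");b=cv2.imread("pics/side0.png")
cv2.imwrite("pics/top_c.png",cv2.resize(a[110:310,150:410],(780,600),interpolation=cv2.INTER_CUBIC))
cv2.imwrite("pics/side_c.png",cv2.resize(b[110:310,160:420],(780,600),interpolation=cv2.INTER_CUBIC))
```

```text
(no output)
```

View pics/top_c.png

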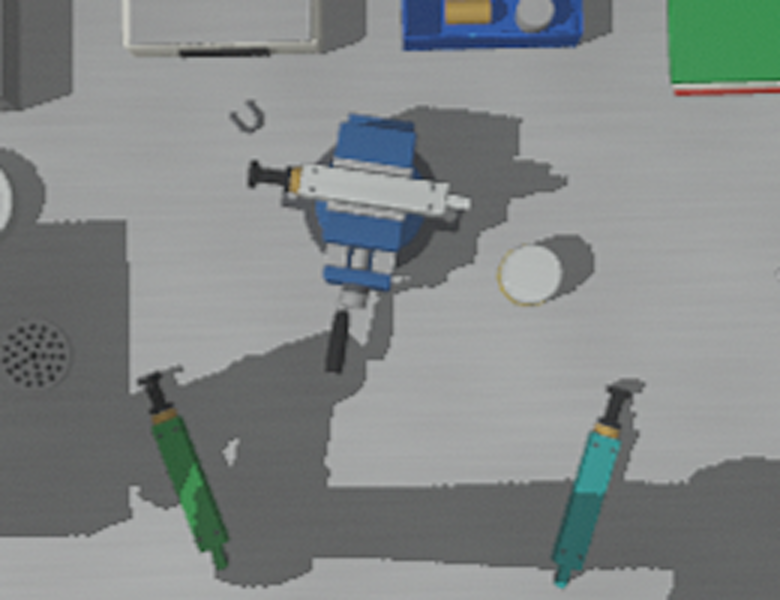

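View pics/side_c.png

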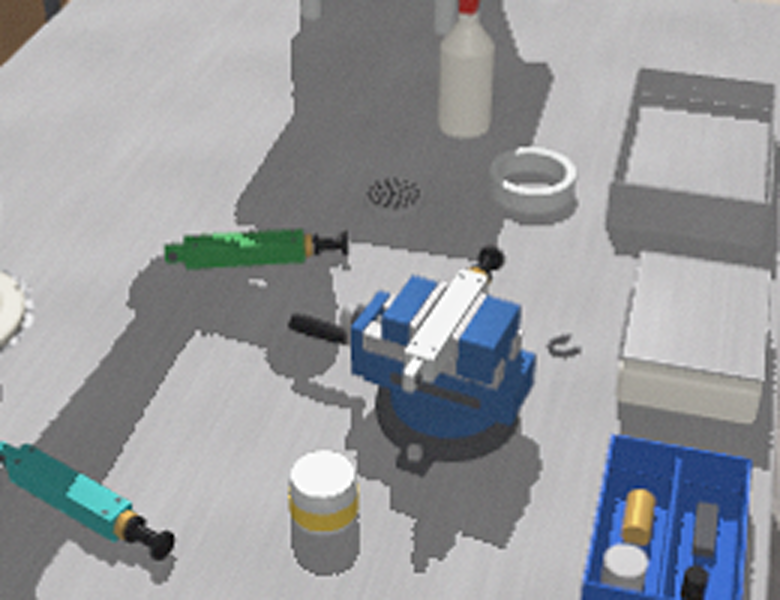

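The top view shows the target tensioner, the white/aluminium one in the blue vise. Its knob is at about full-frame (238,168), the mouth at (247,170) and the crank grip at (263,223). The green and teal units are decoys. Next I zoom in for a pose fit.

Run:
```python
import cv2
a=cv2.imread("pics/top0.png");b=cv2.imread("pics/side0.png")
cv2.imwrite("pics/top_z.png",cv2.resize(a[145:240,228:312],None,fx=6,fy=6,interpolation=cv2.INTER_CUBIC))
cv2.imwrite("pics/side_z.png",cv2.resize(b[185:270,250:345],None,fx=7,fy=7,interpolation=cv2.INTER_CUBIC))
```

```text
(no output)
```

View pics/top_z.png

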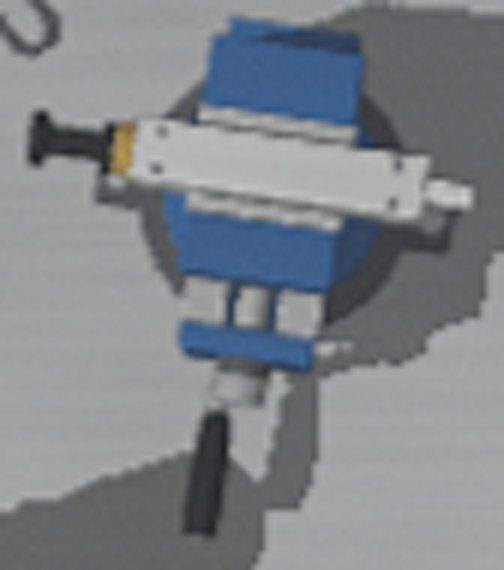

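View pics/side_z.png

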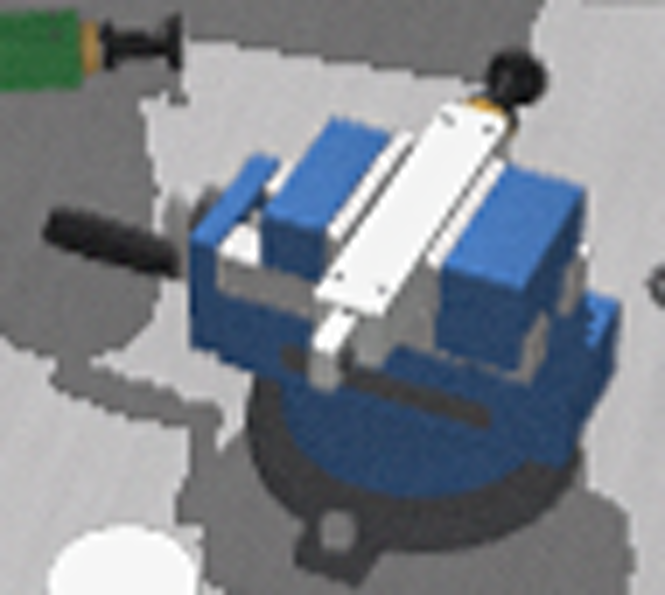

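```bash
cat > geo.py <<'E'
import numpy as np, cv2
from scipy.optimize import least_squares
from cell import robot
def proj(p,P):
    R=np.array(p["attitude"]); t=np.array(p["position"])
    return cv2.projectPoints(np.atleast_2d(np.array(P,float)),cv2.Rodrigues(R.T)[0],-R.T@t,np.array(p["camera_matrix"]),np.array(p["distortion"]))[0].reshape(-1,2)
def ray(p,uv,z):
    n=cv2.undistortPoints(np.array([[uv]],float),np.array(p["camera_matrix"]),np.array(p["distortion"])).ravel()
    d=np.array(p["attitude"])@[n[0],n[1],1]; t=np.array(p["position"]); return t+d*(z-t[2])/d[2]
def T(x,y,a,P):
    P=np.array(P,float); c,s=np.cos(a),np.sin(a)
    return np.c_[x+c*P[:,0]-s*P[:,1], y+s*P[:,0]+c*P[:,1], P[:,2]]
E
cat > fit.py <<'E'
from geo import *
S=robot.snapshot("side");Tp=robot.snapshot("top")
top=lambda L:(np.array(L,float)+.5)/6-.5+[228,145]
sid=lambda L:(np.array(L,float)+.5)/7-.5+[250,185]
def res(q):
    x,y,a,th,tx,ty,ta,xf=q
    g=lambda X:[X,-45*np.sin(th),95+45*np.cos(th)]
    vt=T(x,y,a,[g(-134),g(-202),[xf,40,142],[xf,-40,142],[-123,0,112],[-99,0,115]])
    vs=T(x,y,a,[g(-134),g(-202),[xf,-40,142]])
    h=[[-16,65,142],[16,65,142],[-16,-85,142],[16,-85,142]]
    ht=T(tx,ty,ta,h+[[0,75,126]]); hs=T(tx,ty,ta,h)
    r=[proj(Tp,vt)-top([(216,413),(198,535),(204,107),(358,130),(240,400),(247,361)]),
       proj(S,vs)-sid([(178,262),(48,225),(443,262)]),
       proj(Tp,ht)-top([(128,183),(137,120),(420,220),(430,158),(110,148)]),
       proj(S,hs)-sid([(440,105),(507,125),(316,293),(383,312)])]
    r[0][4:,1]*=.0   # only the sideways place counts here
    return np.vstack(r).ravel()
c=ray(Tp,(270,173),142)
best=min((least_squares(res,[c[0],c[1],-.12,t0,c[0],c[1],-.12,25],loss="soft_l1") for t0 in(-.5,0,.5)),key=lambda s:s.cost)
q=best.x; print(np.round(q,3),best.cost); print(np.round(best.fun.reshape(-1,2),1).tolist())
x,y,a,th,tx,ty,ta,xf=q
print("tens in vise",np.linalg.inv([[np.cos(a),-np.sin(a)],[np.sin(a),np.cos(a)]])@[tx-x,ty-y])
print("yaw deg",np.degrees([a,ta]),"crank",np.degrees(th))
print("grip",T(x,y,a,[[-168,-45*np.sin(th),95+45*np.cos(th)]]),"neck",T(tx,ty,ta,[[0,97.5,126]]))
s=robot.state(); R=s["ee_rot"]; print("tool x deg",np.degrees(np.arctan2(R[1,0],R[0,0])),s["ee_pos"])
E
python3 fit.py
```

```text
[ 6.29140e+02 -2.10400e+00 -1.73000e-01 -2.85900e+00  6.20527e+02
  5.82400e+00 -1.52000e-01  1.62080e+01] 4.4509661782212095
[[0.4, -0.2], [0.3, 0.0], [-0.4, -0.4], [-0.2, -0.4], [0.1, -0.0], [0.0, -0.0], [-0.3, -0.3], [0.2, -0.5], [-1.2, 0.2], [0.1, -0.7], [0.0, -0.5], [0.2, -0.6], [-0.2, -0.6], [1.0, 0.4], [-0.1, -1.3], [-0.2, -1.7], [-0.9, -0.3], [-0.4, -0.2]]
tens in vise [-9.84833094  6.32921513]
yaw deg [-9.90012936 -8.72191368] crank -163.82969793714003
grip [[465.79637294  39.12571655  51.78028256]] neck [[635.31129861 102.1963816  126.        ]]
tool x deg -24.567084109656932 [259.81476058 568.42110105 194.86908825]
```

```bash
cat >> fit.py <<'E'
def tri(ut,us):
    f=lambda P:np.r_[proj(Tp,P)[0]-ut,proj(S,P)[0]-us]
    s=least_squares(f,[600,0,120]); return np.round(s.x,1),np.round(s.fun,1)
print("grip",tri(top((207,474)),sid((113,243))))
print("grip end out",tri(top((198,535)),sid((48,225))),"in",tri(top((216,413)),sid((178,262))))
print("outer flange",tri(top((38,137)),sid((513,77))))
print("mouth side lug",tri(top((472,196)),sid((322,375))))
for t0 in (-3,-2,-1,0,1,2,3):
    s=least_squares(lambda q:res(np.r_[q[:3],t0,q[3:]]),np.r_[q[:3],q[4:]]); print(t0,s.cost)
E
python3 fit.py | tail -11
```

```text
grip (array([465.6,  40.3,  49.2]), array([-0., -0., -0.,  0.]))
grip end out (array([431.9,  45.7,  49. ]), array([ 0.1,  0.2,  0.2, -0. ])) in (array([499.2,  34.8,  49.1]), array([-0. , -0.1, -0.1,  0. ]))
outer flange (array([640.1, 120.4, 123.9]), array([ 0. ,  0.1,  0.1, -0. ]))
mouth side lug (array([ 604.5, -103.5,  121.6]), array([ 0.,  0.,  0., -0.]))
-3 7.534654103826447
-2 88.24829209188145
-1 299.72229415229225
0 360.27019079846013
1 233.6761590501074
2 111.18392018161643
3 21.722858823338225
```

```bash
cat >> fit.py <<'E'
print("----")
for a in (-8.7,-9.2,-9.9):
    a=np.radians(a); ey=np.array([-np.sin(a),np.cos(a)]); G=np.array([465.6,40.3])
    o=[ (ray(Tp,top(p),z)[:2]-G)@ey for p,z in [((281,118.5),142),((240,395),112),((247,361),118),((262,215),142),((252,305),110)]]
    print(np.round(o,1))
s=robot.state();R=s["ee_rot"];print(R.round(3).tolist())
for n,P in (("grip hover",[463,40.8,150]),("neck",[635.3,102.2,126])): print(n,(R.T@(np.array(P)-[0,0,18.7]-s["ee_pos"])/10).round(2))
E
python3 fit.py | sed -n '/----/,$p'
```

```text
----
[-18.5 -14.8 -16.4 -15.3 -14.9]
[-16.9 -14.5 -15.9 -14.1 -14.1]
[-14.7 -13.9 -15.1 -12.5 -13. ]
[[0.909, -0.416, 0.0], [-0.416, -0.909, 0.0], [0.0, -0.0, -1.0]]
grip hover [40.41 39.54  6.36]
neck [53.53 26.79  8.76]
```

Request:
send_rows(targets="2.7 2.64 0; 5.4 5.28 0; 8.1 7.92 0; 10.8 10.56 0; 13.5 13.2 0", fingers=0.7)

```text
validation failed for argument at $.ta...
```

Request:
send_rows(targets="2.7 2.64 0 0; 5.4 5.28 0 0; 8.1 7.92 0 0; 10.8 10.56 0 0; 13.5 13.2 0 0", fingers=0.7)

```text
time: 1.62
ee_pos: [328.0, 390.6, 194.9]
ee_rot: [[0.91, -0.415, 0.0], [-0.415, -0.91, 0.0], [0.0, -0.0, -1.0]]
wrist_force: [1.0, 0.0, -0.3]
grip_width: 64.1
grip_force: 0.0
```

Request:
send_rows(targets="2.7 2.64 0 0; 5.4 5.28 0 0; 8.1 7.92 0 0; 10.8 10.56 0 0; 13.5 13.2 0 0")

```text
time: 2.03
ee_pos: [395.9, 214.4, 195.3]
ee_rot: [[0.91, -0.415, 0.001], [-0.415, -0.91, 0.001], [0.0, -0.001, -1.0]]
wrist_force: [0.5, 0.9, 0.2]
grip_width: 61.0
grip_force: 0.0
```

Request:
send_rows(targets="2.7 2.64 0.4 0; 5.4 5.28 0.8 -0.07; 8.1 7.92 1.2 -0.13; 10.8 10.56 1.6 -0.2; 13.4 13.14 2 -0.27")

```text
time: 2.45
ee_pos: [463.3, 39.0, 175.1]
ee_rot: [[0.988, -0.155, 0.001], [-0.155, -0.988, 0.0], [0.001, -0.001, -1.0]]
wrist_force: [-0.2, 0.7, 0.4]
grip_width: 60.9
grip_force: 0.0
```

Request:
send_rows(targets="0 -0.15 3 0; 0 -0.15 6 0; 0 -0.15 9 0; 0 -0.15 12 0; 0 -0.15 14.2 0")

```text
time: 2.87
ee_pos: [462.2, 41.7, 30.9]
ee_rot: [[0.987, -0.159, -0.002], [-0.159, -0.987, -0.001], [-0.002, 0.001, -1.0]]
wrist_force: [-0.3, 0.8, -1.0]
grip_width: 61.0
grip_force: 0.0
```

Request:
send_rows(targets="0 0 0 0; 0 0 0 0; 0 0 0 0; 0 0 0 0; 0 0 0 0", fingers=0, force=25)

```text
time: 3.28
ee_pos: [464.3, 42.9, 34.5]
ee_rot: [[0.987, -0.158, 0.003], [-0.158, -0.987, 0.001], [0.003, -0.002, -1.0]]
wrist_force: [-0.1, 0.7, -0.3]
grip_width: 35.3
grip_force: 0.0
```

Request:
send_rows(targets="0 0 0 0; 0 0 0 0; 0 0 0 0; 0 0 0 0; 0 0 0 0")

```text
time: 3.7
ee_pos: [463.4, 41.9, 34.0]
ee_rot: [[0.988, -0.157, 0.0], [-0.157, -0.988, -0.001], [0.0, 0.001, -1.0]]
wrist_force: [-2.7, -0.4, 10.5]
grip_width: 4.3
grip_force: 5.4
```

Request:
send_rows(targets="0 0 0 0; 0 0 0 0")

```text
time: 3.87
ee_pos: [463.5, 42.3, 34.2]
ee_rot: [[0.988, -0.158, 0.001], [-0.158, -0.988, -0.0], [0.001, 0.0, -1.0]]
wrist_force: [-2.8, -0.9, 10.0]
grip_width: 0.8
grip_force: 4.8
```

Run:
```python
from geo import *
for n,r in (("side",(170,270,240,350)),("top",(160,260,210,320))):
    p=robot.snapshot(n); f=p["frame"][r[0]:r[1],r[2]:r[3]]
    cv2.imwrite(f"pics/{n}1.png",f)
a=[cv2.resize(cv2.imread(f"pics/{n}1.png"),(396 if n=="top" else 396,360),interpolation=cv2.INTER_CUBIC) for n in("side","top")]
cv2.imwrite("pics/both1.png",np.hstack(a))
```

```text
(no output)
```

View pics/both1.png

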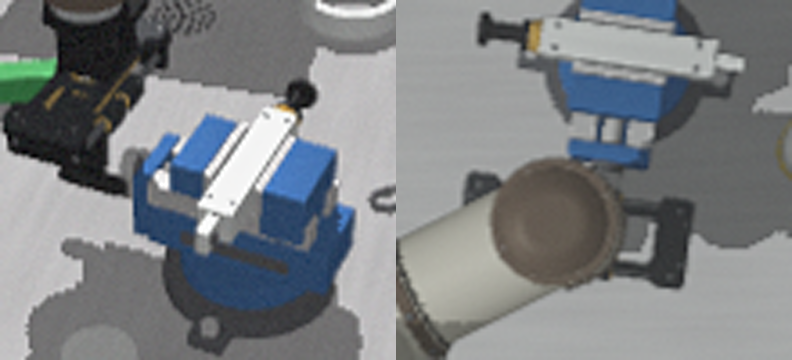

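The side view shows the gripper body behind the grip, which is at crop (95,178). No finger is visible in front of it, so the grasp missed. I'll overlay the projected tool on a closer crop.

Run:
```python
from geo import *
p=robot.snapshot("side"); s=robot.state()
f=cv2.resize(p["frame"][160:250,235:325],None,fx=6.6,fy=6.6,interpolation=cv2.INTER_CUBIC)
R=s["ee_rot"];t=s["ee_pos"]
def d(P,c):
    u=proj(p,P)[0]; u=((u-[235,160])+.5)*6.6; cv2.circle(f,tuple(int(v) for v in u),4,c,-1); print(u)
d(t,(0,0,255)); d(t-18.7*R[:,2],(0,255,0)); d(t-70*R[:,2],(255,255,0))
d([465.6,40.3,49.2],(255,0,255)); print(s["grip_width"],s["grip_force"],s["wrist_force"],t)
cv2.imwrite("pics/side2.png",f)
```

```text
[204.03192973 414.31593875]
[202.80776259 385.89351905]
[199.35354491 305.52672222]
[205.86806345 394.65355209]
0.7884886786094907 4.8170435428619385 [-2.91106778 -0.07524945  9.76571864] [463.46868539  42.35898933  34.14403941]
```

View pics/side2.png

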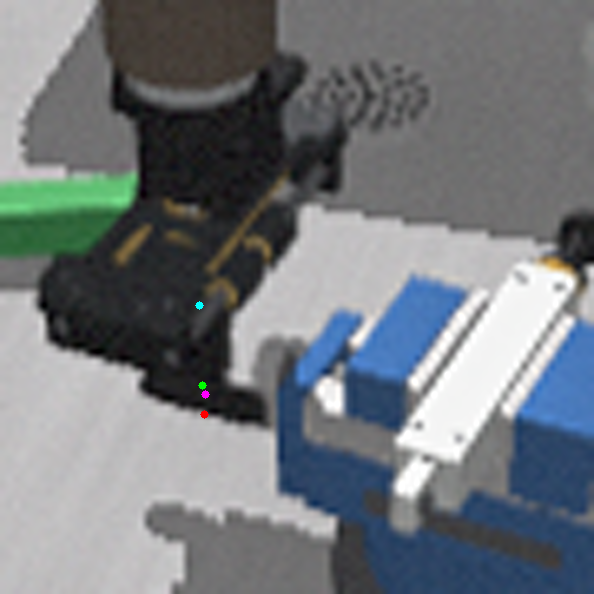

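Request:
send_rows(targets="0 0 0 0; 0 0 0 0; 0 0 0 0; 0 0 0 0; 0 0 0 0", fingers=0.5)

```text
time: 4.43
ee_pos: [463.0, 42.3, 32.8]
ee_rot: [[0.987, -0.158, 0.0], [-0.158, -0.987, 0.0], [-0.0, -0.0, -1.0]]
wrist_force: [0.1, 0.3, -0.5]
grip_width: 25.8
grip_force: 0.0
```

Request:
send_rows(targets="0 0 0 0; 0 0 0 0; 0 0 0 0; 0 0 0 0; 0 0 0 0")

```text
time: 4.85
ee_pos: [463.1, 42.3, 32.7]
ee_rot: [[0.987, -0.158, -0.0], [-0.158, -0.987, -0.0], [-0.0, 0.0, -1.0]]
wrist_force: [0.9, -0.2, 0.9]
grip_width: 42.8
grip_force: 0.0
```

Run:
```python
from geo import *
s=robot.state(); print(s["grip_width"],s["grip_force"],s["wrist_force"],s["ee_pos"])
p=robot.snapshot("side")
f=cv2.resize(p["frame"][170:245,240:320],None,fx=7.4,fy=7.4,interpolation=cv2.INTER_CUBIC)
cv2.imwrite("pics/side3.png",f)
```

```text
42.804060392509726 0.0 [ 0.88172695 -0.181304    0.91597382] [463.05375837  42.29199443  32.74391528]
```

View pics/side3.png

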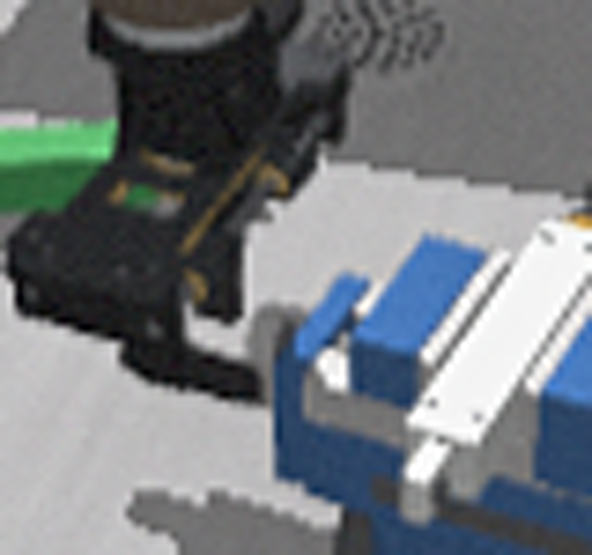

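The tips appear about 20 mm higher than the reported TCP implies, because they closed over the top of the grip. I'll lower the tool and try again.

Request:
send_rows(targets="0 0 0.5 0; 0 0 1 0; 0 0 1.5 0; 0 0 2 0; 0 0 2 0")

```text
time: 5.32
ee_pos: [462.1, 41.9, 11.5]
ee_rot: [[0.987, -0.158, -0.003], [-0.158, -0.987, -0.001], [-0.002, 0.001, -1.0]]
wrist_force: [-0.2, -0.2, -0.2]
grip_width: 43.6
grip_force: 0.0
```

Request:
send_rows(targets="0 0 0 0; 0 0 0 0; 0 0 0 0; 0 0 0 0; 0 0 0 0", fingers=0, force=25)

```text
time: 5.73
ee_pos: [463.1, 41.6, 13.1]
ee_rot: [[0.988, -0.158, -0.0], [-0.158, -0.988, -0.001], [-0.0, 0.001, -1.0]]
wrist_force: [1.9, -4.6, 1.7]
grip_width: 19.0
grip_force: 25.0
```

Request:
send_rows(targets="0 0 0 0; 0 0 0 0; 0 0 0 0")

```text
time: 5.98
ee_pos: [463.1, 41.6, 13.1]
ee_rot: [[0.987, -0.158, -0.0], [-0.158, -0.987, -0.001], [0.0, 0.001, -1.0]]
wrist_force: [0.4, -4.9, 0.7]
grip_width: 19.2
grip_force: 25.0
```

Request:
send_rows(targets="0 -0.62 -0.27 0; 0 -1.19 -0.63 0; 0 -1.7 -1.07 0; 0 -2.14 -1.58 0; 0 -2.5 -2.15 0")

```text
time: 6.4
ee_pos: [467.3, 66.3, 34.2]
ee_rot: [[0.987, -0.158, -0.0], [-0.158, -0.987, -0.001], [0.0, 0.001, -1.0]]
wrist_force: [4.8, -6.9, -4.1]
grip_width: 19.0
grip_force: 25.0
```

Request:
send_rows(targets="0 0 0 0; 0 0 0 0")

```text
time: 6.57
ee_pos: [467.5, 66.8, 35.0]
ee_rot: [[0.987, -0.158, 0.001], [-0.158, -0.987, -0.0], [0.001, 0.0, -1.0]]
wrist_force: [0.9, -3.7, 4.8]
grip_width: 18.9
grip_force: 25.0
```

Request:
send_rows(targets="0 -0.34 -0.83 0; 0 -0.5 -1.71 0; 0 -0.49 -2.61 0; 0 -0.3 -3.49 0; 0 0.06 -4.31 0")

```text
time: 6.98
ee_pos: [467.4, 66.7, 76.8]
ee_rot: [[0.987, -0.158, 0.001], [-0.158, -0.987, 0.001], [0.001, -0.001, -1.0]]
wrist_force: [5.6, -3.3, -9.7]
grip_width: 19.1
grip_force: 25.0
```

Request:
send_rows(targets="0 0 0 0; 0 0 0 0")

```text
time: 7.15
ee_pos: [467.3, 66.1, 77.7]
ee_rot: [[0.987, -0.158, 0.001], [-0.158, -0.987, -0.0], [0.001, -0.0, -1.0]]
wrist_force: [1.6, -4.3, 0.2]
grip_width: 18.9
grip_force: 25.0
```

Request:
send_rows(targets="0 0.52 -0.73 0; 0 1.17 -1.35 0; 0 1.93 -1.82 0; 0 2.78 -2.14 0; 0 3.44 -2.26 0")

```text
time: 7.57
ee_pos: [461.6, 32.5, 100.6]
ee_rot: [[0.987, -0.159, 0.001], [-0.159, -0.987, 0.002], [0.001, -0.002, -1.0]]
wrist_force: [2.5, 4.6, -5.7]
grip_width: 19.3
grip_force: 25.0
```

Request:
send_rows(targets="0 0 0 0; 0 0 0 0")

```text
time: 7.73
ee_pos: [461.3, 31.5, 100.6]
ee_rot: [[0.987, -0.159, -0.0], [-0.159, -0.987, -0.001], [0.0, 0.001, -1.0]]
wrist_force: [1.8, -1.1, -2.4]
grip_width: 19.3
grip_force: 25.0
```

Request:
send_rows(targets="0 0.55 -0.02 0; 0 1 0.01 0; 0 1.22 0.04 0; 0 1.44 0.08 0; 0 1.44 0.08 0")

```text
time: 8.15
ee_pos: [459.5, 19.7, 100.1]
ee_rot: [[0.987, -0.158, 0.001], [-0.158, -0.987, 0.003], [0.001, -0.003, -1.0]]
wrist_force: [-1.0, 9.5, 1.1]
grip_width: 19.0
grip_force: 25.0
```

Request:
send_rows(targets="0 0.22 0.06 0; 0 0.44 0.12 0; 0 0.44 0.12 0; 0 0.44 0.12 0")

```text
time: 8.48
ee_pos: [458.9, 16.2, 99.3]
ee_rot: [[0.987, -0.158, 0.002], [-0.158, -0.987, 0.004], [0.001, -0.004, -1.0]]
wrist_force: [-3.7, 11.9, 4.5]
grip_width: 19.1
grip_force: 25.0
```

Request:
send_rows(targets="0 0.2 0.08 0; 0 0.4 0.16 0; 0 0.4 0.16 0; 0 0.4 0.16 0; 0 0.4 0.16 0")

```text
time: 8.9
ee_pos: [458.4, 12.8, 98.2]
ee_rot: [[0.988, -0.158, 0.002], [-0.158, -0.987, 0.005], [0.002, -0.005, -1.0]]
wrist_force: [-5.3, 14.3, 8.6]
grip_width: 19.4
grip_force: 25.0
```

Run:
```python
from geo import *
s=robot.state(); print(s["wrist_force"],s["ee_pos"])
S=robot.snapshot("side"); 
print([(d["xy"],round(d["conf"],2)) for d in robot.boxes_of(S,"pull_neck")])
f=S["frame"]
cv2.imwrite("pics/side4.png",cv2.resize(f[150:250,235:345],None,fx=6,fy=6,interpolation=cv2.INTER_CUBIC))
```

```text
[-5.34096877 14.25870376  8.57387301] [458.40835983  12.81588006  98.22531855]
[([322.7, 194.6], 0.62), ([210.1, 289.2], 0.52)]
```

View pics/side4.png

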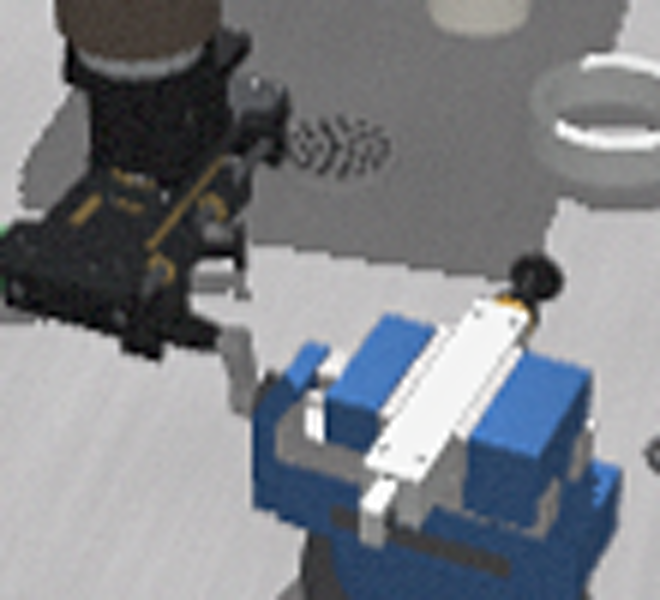

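Request:
send_rows(targets="0 -0.2 0 0; 0 -0.4 0 0; 0 -0.6 0 0; 0 -0.6 0 0; 0 -0.6 0 0", fingers=0.6)

```text
time: 9.42
ee_pos: [458.1, 15.2, 96.4]
ee_rot: [[0.987, -0.158, -0.002], [-0.158, -0.987, -0.001], [-0.001, 0.001, -1.0]]
wrist_force: [-0.3, 0.2, 0.2]
grip_width: 44.7
grip_force: 0.0
```

Request:
send_rows(targets="0 0 0 0; 0 0 0 0; 0 0 0 0; 0 0 -2 0; 0 0 -5 0")

```text
time: 9.83
ee_pos: [456.3, 14.9, 144.4]
ee_rot: [[0.987, -0.159, -0.008], [-0.159, -0.987, -0.002], [-0.007, 0.004, -1.0]]
wrist_force: [1.3, 0.2, -0.2]
grip_width: 52.3
grip_force: 0.0
```

Request:
send_rows(targets="-1 0 -3 0; -3 0 -6 0; -5 0 -9 0; -8 0 -11 0; -10 0 -11 0")

```text
time: 10.25
ee_pos: [360.8, 32.0, 260.8]
ee_rot: [[0.987, -0.158, 0.008], [-0.158, -0.987, 0.003], [0.008, -0.004, -1.0]]
wrist_force: [0.3, 0.9, -1.0]
grip_width: 52.0
grip_force: 0.0
```

Run:
```python
from geo import *
S=robot.snapshot("side");Tp=robot.snapshot("top");print(robot.state()["ee_pos"],robot.state()["grip_width"])
for p in (S,Tp):
  for t in("pull_neck","rod_mouth","tensioner","crank_grip"): print(t,[(d["xy"],round(d["conf"],2)) for d in robot.boxes_of(p,t)])
a=cv2.resize(Tp["frame"][150:190,225:310],None,fx=7,fy=7,interpolation=cv2.INTER_CUBIC)
b=cv2.resize(S["frame"][185:230,280:365],None,fx=7,fy=7,interpolation=cv2.INTER_CUBIC)
cv2.imwrite("pics/both5.png",np.vstack([a,b]))
```

```text
[358.209909    31.58072631 257.74432006] 52.203179750391506
pull_neck [([322.1, 196.9], 0.54), ([270.8, 190.7], 0.42)]
rod_mouth [([310.4, 218.9], 0.96), ([185.0, 274.3], 0.93), ([243.2, 193.3], 0.67)]
tensioner [([307.4, 218.1], 0.71), ([243.2, 192.8], 0.69)]
crank_grip [([263.1, 199.2], 0.49)]
pull_neck [([352.1, 244.1], 0.61), ([236.8, 166.8], 0.6)]
rod_mouth [([209.0, 258.4], 0.87), ([346.7, 271.1], 0.85), ([267.6, 170.9], 0.69), ([271.3, 183.4], 0.53)]
tensioner [([343.8, 273.9], 0.81), ([207.4, 259.9], 0.75), ([461.5, 230.0], 0.75), ([268.9, 170.5], 0.66)]
crank_grip [([265.2, 219.2], 0.56)]
```

View pics/both5.png

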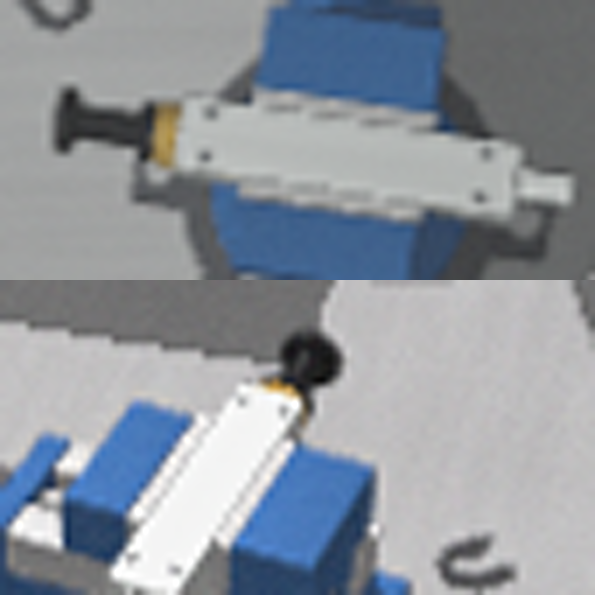

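Run:
```python
from geo import *
p=robot.snapshot("top"); k=lambda u,v:((u+.5)/7-.5+225,(v+.5)/7-.5+150)
n=ray(p,k(107,126),126); print("neck",n, "mouth",ray(p,k(155,134),126),"lug",ray(p,k(573,187),126))
h=[ray(p,k(*q),142)[:2] for q in((184,98),(176,166),(522,147),(512,217))]
d=(h[0]+h[1]-h[2]-h[3])/2; print("dir",d,np.degrees(np.arctan2(-d[0],d[1])), "end mid",(h[0]+h[1])/2)
u=d/np.linalg.norm(d); print("neck from housing end",(h[0]+h[1])/2+u*32.5)
s=robot.state();R=s["ee_rot"]; print(s["ee_pos"],np.degrees(np.arctan2(R[1,0],R[0,0])), (R.T@(n-s["ee_pos"])/10).round(2))
```

```text
neck [639.04671134 101.85628406 126.        ] mouth [634.96803084  80.66842746 126.        ] lug [ 606.93020683 -103.79763387  126.        ]
dir [ 25.49908112 146.65271918] -9.863630351099102 end mid [632.90063762  68.38841033]
neck from housing end [638.46800942 100.40800388]
[360.41284921  31.53489665 255.9235836 ] -9.136473099231988 [ 26.41 -11.38  12.95]
```

Request:
send_rows(targets="2.6 -1.1 0 0; 5.2 -2.2 0 0; 7.9 -3.4 0 0; 10.5 -4.5 0 0; 13.2 -5.6 0 0")

```text
time: 11.22
ee_pos: [500.8, 66.1, 255.8]
ee_rot: [[0.987, -0.159, -0.001], [-0.159, -0.987, -0.001], [-0.001, 0.001, -1.0]]
wrist_force: [-0.1, -0.3, -0.4]
grip_width: 52.1
grip_force: 0.0
```

Request:
send_rows(targets="2.6 -1.1 0 0; 5.2 -2.2 0 0; 7.9 -3.4 0 0; 10.5 -4.5 0 0; 13.17 -5.69 0 0")

```text
time: 11.63
ee_pos: [639.9, 101.4, 255.3]
ee_rot: [[0.987, -0.159, -0.002], [-0.159, -0.987, -0.001], [-0.001, 0.001, -1.0]]
wrist_force: [1.4, -0.3, 0.2]
grip_width: 52.1
grip_force: 0.0
```

Request:
send_rows(targets="0 0 0 0.12; 0 0 0 0.24; 0 0 0 0.36; 0 0 0 0.48; 0 0 0 0.6")

```text
time: 12.05
ee_pos: [638.7, 101.2, 255.2]
ee_rot: [[0.721, -0.693, -0.002], [-0.693, -0.721, -0.001], [-0.001, 0.002, -1.0]]
wrist_force: [0.6, 0.6, -0.9]
grip_width: 52.5
grip_force: 0.0
```

Request:
send_rows(targets="0 0 0 0.12; 0 0 0 0.24; 0 0 0 0.36; 0 0 0 0.48; 0 0 0 0.6")

```text
time: 12.47
ee_pos: [638.6, 101.2, 255.4]
ee_rot: [[0.204, -0.979, -0.001], [-0.979, -0.204, -0.001], [0.0, 0.002, -1.0]]
wrist_force: [-0.9, -0.4, -0.7]
grip_width: 52.3
grip_force: 0.0
```

Request:
send_rows(targets="0 0 0 0.12; 0 0 0 0.24; 0 0 0 0.36; 0 0 0 0.378; 0 0 0 0.378")

```text
time: 12.88
ee_pos: [638.6, 101.3, 255.6]
ee_rot: [[-0.164, -0.987, -0.001], [-0.987, 0.164, -0.001], [0.001, 0.001, -1.0]]
wrist_force: [0.3, -0.5, 0.6]
grip_width: 52.4
grip_force: 0.0
```

Request:
send_rows(targets="0 0 3.5 0; 0 0 7 0; 0 0 10 0; 0 0 12 0; 0 0 13 0")

```text
time: 13.3
ee_pos: [636.4, 100.8, 122.4]
ee_rot: [[-0.163, -0.987, -0.006], [-0.987, 0.163, -0.002], [0.003, 0.006, -1.0]]
wrist_force: [-0.7, -0.3, -0.1]
grip_width: 52.1
grip_force: 0.0
```

Request:
send_rows(targets="0 0 1 0; 0 0 2 0; 0 0 3 0; 0 0 4 0; 0 0 4.1 0")

```text
time: 13.72
ee_pos: [637.4, 101.3, 83.6]
ee_rot: [[-0.165, -0.986, -0.003], [-0.986, 0.165, -0.0], [0.001, 0.003, -1.0]]
wrist_force: [-0.1, -0.3, -0.2]
grip_width: 51.9
grip_force: 0.0
```

Run:
```python
from geo import *
s=robot.state(); print(s["ee_pos"],s["wrist_force"])
S=robot.snapshot("side")
cv2.imwrite("pics/side6.png",cv2.resize(S["frame"][160:235,275:375],None,fx=7,fy=7,interpolation=cv2.INTER_CUBIC))
```

```text
[637.3758706  101.26761756  83.64488095] [-0.07895084 -0.33049092 -0.21401335]
```

View pics/side6.png

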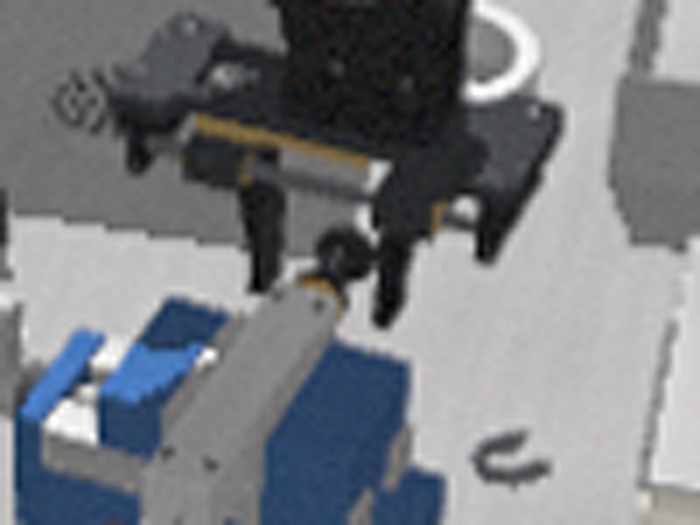

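Fingers straddle the knob, with tips at (265,285) and (390,322) and the knob at (343,250). Next I close on the neck.

Request:
send_rows(targets="0 0 0 0; 0 0 0 0; 0 0 0 0; 0 0 0 0; 0 0 0 0", fingers=0, force=45)

```text
time: 14.18
ee_pos: [638.6, 101.5, 86.0]
ee_rot: [[-0.165, -0.986, 0.001], [-0.986, 0.165, 0.0], [-0.0, -0.001, -1.0]]
wrist_force: [0.6, 0.1, -0.2]
grip_width: 27.0
grip_force: 0.0
```

Request:
send_rows(targets="0 0 0 0; 0 0 0 0; 0 0 0 0; 0 0 0 0; 0 0 0 0")

```text
time: 14.6
ee_pos: [639.7, 101.3, 85.8]
ee_rot: [[-0.165, -0.986, 0.003], [-0.986, 0.165, 0.0], [-0.001, -0.003, -1.0]]
wrist_force: [5.3, -1.9, -2.7]
grip_width: 14.9
grip_force: 45.0
```

Request:
send_rows(targets="-0.3 -0.08 0 0; -0.7 -0.08 0 0; -1.1 -0.08 0 0; -1.5 -0.08 0 0; -2 -0.08 0 0")

```text
time: 15.02
ee_pos: [642.4, 117.9, 85.7]
ee_rot: [[-0.166, -0.986, -0.001], [-0.986, 0.166, -0.004], [0.004, 0.001, -1.0]]
wrist_force: [3.8, -9.5, -0.4]
grip_width: 15.1
grip_force: 45.0
```

Request:
send_rows(targets="-0.5 0 0 0; -1 0 0 0; -1.5 0 0 0; -1.9 0 0 0; -1.9 0 0 0")

```text
time: 15.43
ee_pos: [645.4, 135.8, 85.7]
ee_rot: [[-0.166, -0.986, -0.002], [-0.986, 0.166, -0.006], [0.006, 0.001, -1.0]]
wrist_force: [4.3, -12.3, 0.5]
grip_width: 14.9
grip_force: 45.0
```

```bash
cat > look.py <<'E'
from geo import *
import sys
s=robot.state(); print(s["ee_pos"],s["wrist_force"],s["grip_width"],s["grip_force"])
d=s["ee_pos"]-[639.7,101.3,85.8]; print("drawn",d@[.165,.986,0])
E
python3 look.py
```

```text
[645.40652852 135.80203278  85.72494929] [  4.28998096 -12.3303421    0.47103244] 14.864125036350726 45.007436871528625
drawn 34.96058152813567
```

Request:
send_rows(targets="-0.3 0 0 0; -0.6 0 0 0; -0.9 0 0 0; -1.1 0 0 0; -1.1 0 0 0")

```text
time: 15.85
ee_pos: [647.0, 145.4, 85.7]
ee_rot: [[-0.166, -0.986, -0.003], [-0.986, 0.166, -0.007], [0.008, 0.002, -1.0]]
wrist_force: [4.2, -13.9, 0.1]
grip_width: 15.1
grip_force: 45.0
```

Request:
send_rows(targets="0 0 0 0; 0 0 0 0; 0 0 0 0; 0 0 0 0; 0 0 0 0")

```text
time: 16.27
ee_pos: [647.0, 145.2, 85.7]
ee_rot: [[-0.167, -0.986, -0.003], [-0.986, 0.167, -0.007], [0.008, 0.002, -1.0]]
wrist_force: [5.0, -13.1, 1.2]
grip_width: 14.6
grip_force: 45.0
```

```bash
cat >> look.py <<'E'
S=robot.snapshot("side");Tp=robot.snapshot("top")
a=cv2.resize(Tp["frame"][140:190,215:295],None,fx=7,fy=5.8,interpolation=cv2.INTER_CUBIC)
b=cv2.resize(S["frame"][175:217,285:365],None,fx=7,fy=7,interpolation=cv2.INTER_CUBIC)
cv2.imwrite("pics/f.png",np.vstack([a,b]))
for p,n in((S,"S"),(Tp,"T")):
    h=cv2.cvtColor(p["frame"],cv2.COLOR_BGR2HSV); m=cv2.inRange(h,(4,120,90),(28,255,255))
    for i in range(5): print(n,np.round([proj(p,[634.97+.165*k,80.67+.986*k,126])[0] for k in (0,8)][i%2] if i<2 else [0,0],1).tolist())
E
python3 look.py | head -6
```

```text
[646.9715663  145.16200139  85.68943995] [  4.95809442 -13.11242918   1.18371795] 14.620035932747049 45.00440239906311
drawn 44.447741815428124
S [318.9, 201.8]
S [319.8, 200.5]
S [0, 0]
S [0, 0]
```

View pics/f.png

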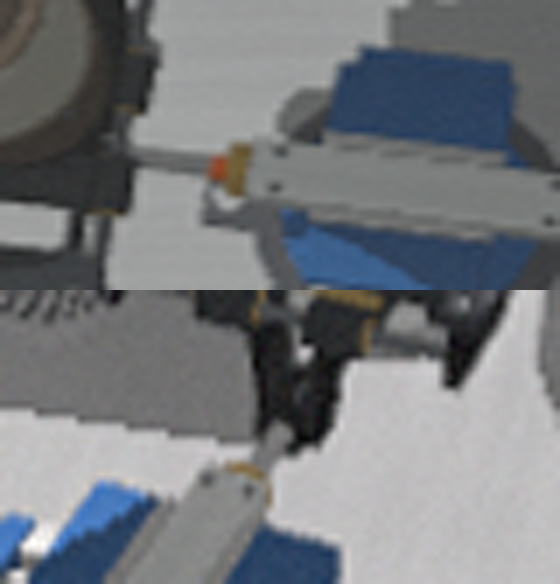

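The full orange band stands clear of the brass, at u 209–228 in the top view (about 8 mm). The mouth has not moved, and the pull of about 13 N matches the spring force at the mark, so I'm handing in.

```bash
python3 -c "
from cell import robot
print(robot.close_job())"
```

```text
the job is handed in; nothing more can be done
None
```

I cranked the vise tight on the housing, drew the rod out about 44.5 mm (mark 45 mm) so the whole orange band shows clear of the brass mouth, and handed in still gripping the knob at 45 N; the judge's verdict isn't shown to me.

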